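Build up the tiered praline stand

ROBOT

A 6-joint arm with a two-finger parallel gripper is mounted at the origin on a cart in front of the work surface, level with it; the furniture and walls round the work are solid. World frame = base frame: x ahead of the robot, y to its left, z up, the work surface at z = 0. Lengths are in mm, angles in rad, forces in N, time in s.
With the tool pointing down it reaches from about 425 to 1125 mm from the base axis. Payload 14.9 kg.
Tool frame: the origin (TCP) lies midway between the tips of the shut fingers; the grasp point (between the pads) lies grasp_offset behind it (grasp_offset is the distance from the TCP to the grasp point, in mm); z points along the fingers, y is the line along which they close (so a half turn about z gives the same grasp; the last joint's range is limited). The gripper opens to 91 mm and grips with 3 to 60 N. Pads are 32 mm wide; open, the fingers measure 118 mm over their backs; the gripper's body (76 mm by 178 mm) begins 60 mm behind the grasp point.
Start: joints at [1.102, 0.379, 1.734, -0, 1.028, -0.033], TCP at [295.504, 634.583, 213.932] pointing down, gripper open.
Joint ranges: [-2.77, 2.77], [-0.74, 2.19], [0, 2.66], [-1.06, 4.2], [0.31, 2.87], [-3.08, 3.08]. Speed limits (rad/s): [1.89, 1.89, 2.39, 3.14, 3.14, 3.14].

INTERFACE

Orientations are given as a unit quaternion [w, x, y, z].
In Python, from station import read_state, get_image, calibration, sign_off, grasp_offset gives the robot as it stands.
- The arm moves only by the tool step_arm, never from a script. Its arguments are lists of equal length, an entry for each row: "jaw": the opening, from -1 (shut) to 1 (fully open); "travel": the shift along the world's x, y, z in cm, a list of three; "twist": the turn about the world's z in rad. In form: {"jaw": [jaw, ...], "travel": [[x, y, z], ...], "twist": [twist, ...]}. A call has 1 to 12 rows; each row shifts and turns the commanded pose from where the row before left it; what a row does not reach is not made up. A row lasts 1/8 s, in which the tool goes at most 62.5 mm and 10.7 degrees, less where a joint would pass 70% of its speed; a pose out of reach is approached as far as the arm can. A call is refused whole if a number of a shift passes 6.25 or a number of a turn 0.188, either way. A call with a gripper value outside its range is refused whole. The fingers move at their own pace and stop on an object; "squeeze" is the grip in N (left out, the last holds). Time passes only in rows, so rows that do not move let the fingers close. It gives the time, the measured TCP pose, the force, the opening and the grip force at its end, in the units of the state.
- read_state(): the state, without advancing time (a new reading comes with each control period).
- get_image(name): name is "side" or "top"; returns the picture (400x640x3 uint8, red, green, blue); there is no depth.
- calibration(name): a dict with "mtx" (3x3 intrinsics, pixels), "rvec" (rotation vector, rad) and "tvec" (3), from world to camera coordinates, as OpenCV has them. Camera axes: x right, y down, z forward; pixel columns grow to the right and rows downward; lengths in mm; the calibration is good to about 2 mm. A picture is of the moment at which its call begins. calibration takes no time and is no camera call.
- sign_off(): hands the job in; it is judged then, once.
The state is a dict: "time": time; "joint_positions": joint angles; "joint_vel": joint speeds; "joint_efforts": joint torques, N m; "eef_pos": TCP position; "tool_rot": TCP orientation; "wrist_force": force on the tool from outside, world axes, zero at the start; "torque": the same for the moment, N m; "grip_width": finger opening in mm; "grasp_force": force on a finger pad.
Only numpy, scipy, OpenCV 4.12 (cv2) and the standard library are available. Lean on these libraries where they do the work, as an engineer would, in place of code of your own. Each camera call takes 0.05 s, during which the arm holds its last target. There are 200 camera calls.

TASK

Put the praline stand together on its dark steel foot, from the bottom up: the largest plate first, then the middle one on it, then the smallest, and last the wooden knob on top. Each piece must sit fully down and straight on the stem below it; leave the shaker, the spice jar and the glass where they stand.

Things in the scene. Friction and masses are not known exactly. Their poses are not given: they have to be found in the camera images.
- foot_seat (a point): foot of the stand, fixed: dark steel disc 140 mm wide, 16 mm thick; in its middle a round steel stem, 34 mm wide, 36 mm tall, whose flat shoulder carries a tapered spigot 14 mm tall (21 mm wide at root, 8 at tip). Point: on the axis at the shoulder, 52 mm above the worktop, where the large tier's underside rests. z up.
- large_stem (a point): largest tier, loose, upright: dark-wood plate 140 mm wide, top face 24 mm up (rim 27), on a 48 mm wide collar; middle steel stem 34 mm wide, 36 mm tall, with spigot as on the foot. Collar = socket, bore 24, 18 mm deep, rests on the shoulder below. Point: axis, half-way up the stem, 42 mm above the underside, 18 mm below the shoulder; grip here or to 10 mm higher. 240 g. z up. Seated: 42 mm above foot's point.
- middle_stem (a point): middle-sized tier, loose, upright: dark-wood plate 108 mm wide, top face 24 mm up (rim 27), on a 48 mm wide collar; middle steel stem 34 mm wide, 36 mm tall, with spigot as on the foot. Collar = socket, bore 24, 18 mm deep, rests on the shoulder below. Point: axis, half-way up the stem, 42 mm above the underside, 18 mm below the shoulder; grip here or to 10 mm higher. 180 g. z up. Seated: 60 mm above largest's.
- small_stem (a point): smallest tier, loose, upright: dark-wood plate 76 mm wide, top face 24 mm up (rim 27), on a 48 mm wide collar; middle steel stem 34 mm wide, 36 mm tall, with spigot as on the foot. Collar = socket, bore 24, 18 mm deep, rests on the shoulder below. Point: axis, half-way up the stem, 42 mm above the underside, 18 mm below the shoulder; grip here or to 10 mm higher. 130 g. z up. Seated: 60 mm above middle's.
- knob_mid (a point): top knob, loose, upright: turned dark wood, 52 mm tall; lower 18 mm is 36 mm wide and a socket (bore 24 mm, 18 mm deep, open below); above it a round grip 30 mm wide up to 44 mm height. Point: on the axis, 30 mm above the underside, where it is gripped. About 60 g. z up. Seated: 48 mm above the smallest tier's point.
- bean_jar: obstacle, fixed and always at this place: glass jar of coffee beans, 190 mm wide, with a lid, 325 mm tall to the top of the lid's handle; origin at the centre of its underside; some loose beans lie in front of it, within 115 mm of the centre. Carry things round it, not through it.
- shaker_mid (a point): bystander, not to be disturbed: pale grey metal shaker 65 mm wide and 103 mm tall with a perforated top, upright. Point: half-way up its axis.
- spice_mid (a point): bystander, not to be disturbed: spice jar with a green cap, 46 mm wide, 106 mm tall, upright. Point: half-way up its axis.
- glass_mid (a point): bystander, not to be disturbed: small clear shot glass, 49 mm wide, 62 mm tall, upright. Point: half-way up its axis.
There are look-alikes about, which are no part of the job. Leave any orange look-alike of the part that bears small_stem alone.

How it is judged (in metres and radians):
On the way, in this order (a step that is already met when the one before it is completed fails the run):
1. the largest plate is seated on the foot (horizontal distance between large_stem and foot_seat below 0.006 m and z of large_stem in the frame of foot_seat between 0.038 and 0.046 m and angle between large_stem's own z axis and vertical below 0.06 rad), for 0.2 s.
2. the middle plate is seated on the largest, which is still on the foot (all of step 1 and horizontal distance between middle_stem and large_stem below 0.006 m and z of middle_stem in the frame of large_stem between 0.056 and 0.064 m and angle between middle_stem's own z axis and vertical below 0.06 rad), for 0.2 s.
3. the smallest plate is seated on the middle one (all of step 2 and horizontal distance between small_stem and middle_stem below 0.006 m and z of small_stem in the frame of middle_stem between 0.056 and 0.064 m and angle between small_stem's own z axis and vertical below 0.06 rad), for 0.2 s.
4. the knob is seated on the smallest plate's stem (all of step 3 and horizontal distance between knob_mid and small_stem below 0.006 m and z of knob_mid in the frame of small_stem between 0.044 and 0.052 m and angle between knob_mid's own z axis and vertical below 0.06 rad), for 0.2 s.
At the end, for the whole second after the job is handed in: From the bottom up: foot, largest, middle, smallest plate, knob; each is within 6 mm sideways and 4 mm in height of its seated place on the piece below, within 0.06 rad of upright, and at rest (slower than 10 mm/s) (all of step 4 and linear speed of each of large, middle, small, knob below 0.01 m/s); the robot touches nothing.
It fails at once if a bystander (shaker, spice jar, glass) is pushed more than 25 mm or knocked over (distance of any of shaker_mid, spice_mid, glass_mid from where it was at the start of the episode above 0.025 m).
It also fails if it takes over 128 s, if anything falls off the work surface, if the arm or the gripper's body presses on something with over 40 N, if the wrist force passes 120 N, or if a joint passes its speed limit or range.

## Working session

There is one attempt and no reset: what is moved stays moved. The work goes in short steps, Python scripts to look and compute and a tool call to move; the robot and the scene stay as the last step left them, time stands still between calls to the robot, and variables do not carry over. Pictures are saved under pics/ and viewed, at most 14 in all, crops included, and the job is handed in when it is done.

Besides the shell and the picture viewer there is one more tool, called after ">>>" as name([rows], argument=value, ...), one row to a line, values as JSON. step_arm: Moves the arm, as the interface text tells. Its arguments: {"type":"object","properties":{"jaw":{"type":"array","items":{"type":"number"}},"travel":{"type":"array","items":{"type":"array","items":{"type":"number"}}},"twist":{"type":"array","items":{"type":"number"}},"squeeze":{"type":"number"}},"required":["jaw","travel","twist"]}

```bash
mkdir -p pics; cat > h.py <<'E'
import numpy as np, cv2
from station import read_state, get_image, calibration, sign_off, grasp_offset
def save(n,f):
    im=get_image(n); cv2.imwrite('pics/'+f,im[:,:,::-1]); return im
def ray(n,u,v):
    c=calibration(n); R,_=cv2.Rodrigues(np.array(c['rvec'],float)); t=np.array(c['tvec'],float).ravel()
    d=R.T@np.linalg.inv(np.array(c['mtx']))@np.array([u,v,1.]); return -R.T@t,d
def at(n,u,v,z):
    o,d=ray(n,u,v); return o+d*(z-o[2])/d[2]
def px(n,p):
    c=calibration(n); return cv2.projectPoints(np.array(p,float).reshape(-1,1,3),np.array(c['rvec'],float),np.array(c['tvec'],float),np.array(c['mtx']),None)[0].reshape(-1,2)
E
python3 - <<'E'
from h import *
save('top','t0.png');save('side','s0.png')
for n in('top','side'): print(n,ray(n,320,200), calibration(n)['mtx'][0][0])
print(grasp_offset() if callable(grasp_offset) else grasp_offset, read_state())
E
```

```text
top (array([ 313.67165309, -189.90301601, 1419.16185711]), array([ 0.15485195, -0.01608525, -0.98796424])) 428.4025573627283
side (array([ -81.05641412, -259.96084833, 1129.65878711]), array([ 0.50883688,  0.04697667, -0.85967282])) 444.9563205831076
18.8 {'time': 0.1, 'joint_positions': array([ 1.10171073e+00,  3.79355400e-01,  1.73473159e+00,  1.15585458e-05,
        1.02851481e+00, -3.32827149e-02]), 'joint_vel': array([-0.00123081, -0.00090594, -0.00217972, -0.00085043,  0.00207878,
        0.00089953]), 'joint_efforts': array([ 2.23587289e-03, -7.65041256e+01, -4.35292196e+01,  6.52876846e-02,
        3.97935812e-02,  3.34639708e-06]), 'eef_pos': array([295.32308899, 634.24915365, 213.34979187]), 'tool_rot': array([-1.30206684e-04,  2.16184054e-01,  9.76352498e-01, -4.87513390e-04]), 'wrist_force': array([-0.38172562, -0.12006867, -0.2343562 ]), 'torque': array([-0.05952432, -0.02769164, -0.03169836]), 'grasp_force': 0.0, 'grip_width': 91.31610163592526}
```

View pics/t0.png

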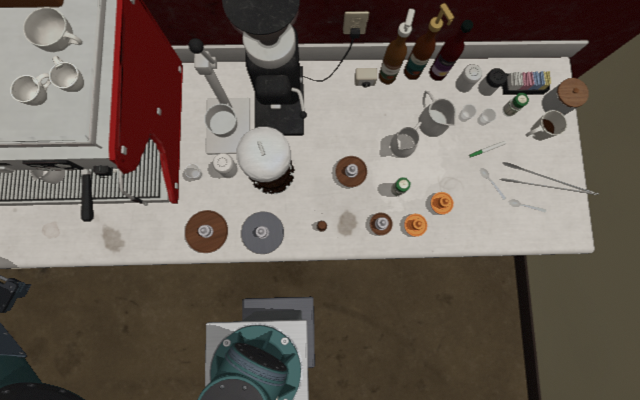

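View pics/s0.png

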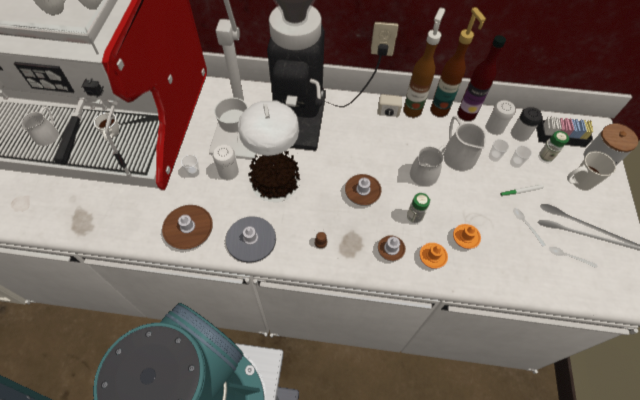

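The top view shows the large plate at (206,231), the foot at (262,232, grey steel), the middle plate at (351,171), the small dark-wood plate at (381,223) and the knob at (322,226). The two orange look-alikes are at (415,225) and (442,203). The jar is at (265,155), with the shaker left of it at (222,165), the green-capped spice jar at (401,186), and glasses elsewhere. The dark wooden plate at (381,223) fits small_stem; the orange ones are excluded. I'll confirm this in enlarged crops.

```bash
python3 - <<'E'
from h import *
t=cv2.imread('pics/t0.png');s=cv2.imread('pics/s0.png')
cv2.imwrite('pics/tc.png',cv2.resize(t[145:260,180:460],(784,322),interpolation=cv2.INTER_CUBIC)) #2.8
a=s[165:275,155:440]
cv2.imwrite('pics/sc.png',cv2.resize(a,None,fx=2.8,fy=2.8,interpolation=cv2.INTER_CUBIC))
print(px('top',[[0,0,0],[500,0,0],[500,100,0]]))
E
```

```text
[[256.09210548 370.79303679]
 [256.24428932 212.14486092]
 [226.02234048 212.83514347]]
```

View pics/tc.png

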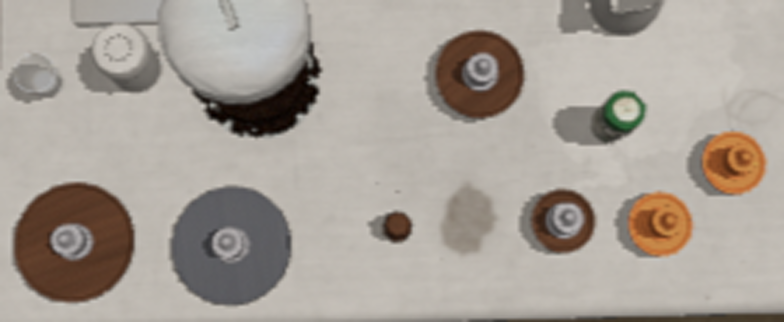

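View pics/sc.png

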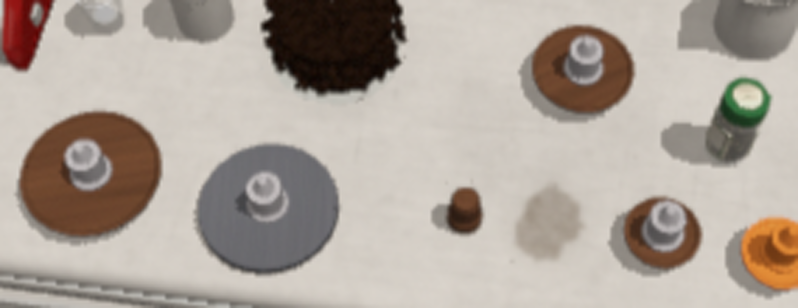

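The crops show the dark-wood small plate at top (381,223); the orange ones are at (415,225) and (442,203). Next I'll fit the disc outlines in both views.

```bash
cat >> h.py <<'E'
def blob(im,kind,u,v,r):
    """hull centroid of coloured blob nearest (u,v); im BGR"""
    hsv=cv2.cvtColor(im,cv2.COLOR_BGR2HSV).astype(int); H,S,V=hsv[...,0],hsv[...,1],hsv[...,2]
    m=((H<14)&(S>80)&(V<150)) if kind=='wood' else ((H>100)&(H<135)&(S>12)&(V<140))
    k=np.zeros_like(m); k[v-r:v+r,u-r:u+r]=1
    m=(m&k).astype(np.uint8); n,l,st,ce=cv2.connectedComponentsWithStats(m)
    i=1+np.argmax(st[1:,4]); c=cv2.findContours((l==i).astype(np.uint8),cv2.RETR_EXTERNAL,cv2.CHAIN_APPROX_NONE)[0][0]
    h=cv2.convexHull(c); e=cv2.fitEllipse(h); M=cv2.moments(h)
    return (M['m10']/M['m00'],M['m01']/M['m00']),e
E
python3 - <<'E'
from h import *
im={n:cv2.imread('pics/%s0.png'%n[0]) for n in('top','side')}
T={'large':('wood',(206,231),(188,227),25.,26),'foot':('foot',(262,232),(250,239),15.,27),'middle':('wood',(351,171),(363,189),25.,20),'small':('wood',(381,223),(391,248),25.,17),'knob':('wood',(322,226),(321,240),30.,11)}
for k,(kind,a,b,z,r) in T.items():
    for n,(u,v) in(('top',a),('side',b)):
        (cu,cv),e=blob(im[n],kind,u,v,r+(3 if n=='side' else 0)); print(k,n,round(cu,1),round(cv,1),np.round(e[1],1),at(n,cu,cv,z).round(1))
# direct stem tips from crops (tip z: foot 66, plates 74)
for k,(u,v),(a,b),z in[('large',(68,239),(82,149),74),('foot',(230,242),(263,182),66),('middle',(484,66),(586,42),74),('small',(568,214),(667,208),74),('knob',(397,226),(466,194),52)]:
    print(k,at('top',180+u/2.8,145+v/2.8,z).round(1),at('side',155+a/2.8,165+b/2.8,z).round(1))
print('jar lid',at('top',262,149,325),'shaker',at('top',180+118/2.8,145+48/2.8,103),at('top',180+625/2.8,145+108/2.8,106))
E
```

```text
large top 206.0 231.3 [40.9 43.1] [437.9 158.7  25. ]
large side 186.8 226.7 [42.3 50.8] [436.2 156.5  25. ]
foot top 251.3 234.2 [ 8.4 10. ] [426.   13.9  15. ]Traceback (most recent call last):
  File "<stdin>", line 6, in <module>
  File "h.py", line 19, in blob
    h=cv2.convexHull(c); e=cv2.fitEllipse(h); M=cv2.moments(h)
                           ~~~~~~~~~~~~~~^^^
cv2.error: OpenCV(4.12.0) /io/opencv/modules/imgproc/src/shapedescr.cpp:361: error: (-201:Incorrect size of input array) There should be at least 5 points to fit the ellipse in function 'fitEllipseNoDirect'
```

```bash
sed -i 's/((H>100)&(H<135)&(S>12)&(V<140))/((V<132)\&(S<70))/' h.py
cat > m.py <<'E'
from h import *
im={n:cv2.imread('pics/%s0.png'%n[0]) for n in('top','side')}
print(im['top'][240,270],im['top'][255,287],im['side'][250,262])
T={'foot':('foot',(262,232),(250,239),15.,26),'large':('wood',(206,231),(188,227),25.,26),'middle':('wood',(351,171),(363,189),25.,20),'small':('wood',(381,223),(391,248),25.,17),'knob':('wood',(322,226),(321,240),30.,11)}
for k,(kind,a,b,z,r) in T.items():
    for n,(u,v) in(('top',a),('side',b)):
        (cu,cv),e=blob(im[n],kind,u,v,r+(3 if n=='side' else 0)); print(k,n,round(cu,1),round(cv,1),np.round(e[1],1),at(n,cu,cv,z).round(1))
for k,(u,v),(a,b),z in[('large',(68,239),(82,149),74),('foot',(230,242),(263,182),66),('middle',(484,66),(586,42),74),('small',(568,214),(667,208),74),('knob',(397,226),(466,194),52)]:
    print(k,at('top',180+u/2.8,145+v/2.8,z).round(1),at('side',155+a/2.8,165+b/2.8,z).round(1))
print('jar lid',at('top',262,149,325),'shaker',at('top',180+118/2.8,145+48/2.8,103),at('top',180+625/2.8,145+108/2.8,106))
E
python3 m.py
```

```text
[97 93 93] [179 187 192] [111 107 108]
foot top 262.0 232.5 [42.1 43.4] [430.5 -20.9  15. ]
foot side 250.3 239.5 [45.4 50.5] [426.3 -24.1  15. ]
large top 206.0 231.3 [40.9 43.1] [437.9 158.7  25. ]
large side 186.8 226.7 [42.3 50.8] [436.2 156.5  25. ]
middle top 350.8 171.1 [30.3 30.9] [ 627.6 -317.7   25. ]
middle side 362.6 189.2 [30.1 35.5] [ 626.6 -318.8   25. ]
small top 380.5 223.5 [21.6 22. ] [ 449.8 -408.7   25. ]
small side 391.0 248.0 [23.9 27.1] [ 448.6 -409.9   25. ]
knob top 321.6 225.5 [9.1 9.5] [ 447.5 -215.7   30. ]
knob side 320.6 239.8 [11.6 15.6] [ 444.6 -217.3   30. ]
large [436.7 151.7  74. ] [437.2 151.7  74. ]
foot [429.7 -27.4  66. ] [430.  -25.6  66. ]
middle [ 624.7 -320.2   74. ] [ 626.6 -318.5   74. ]
small [ 451.5 -408.8   74. ] [ 451.2 -407.9   74. ]
knob [ 444.6 -215.8   52. ] [ 450.7 -218.4   52. ]
jar lid [624.39241755 -58.42487151 325.        ] shaker [647.2324408   93.15136783 103.        ] [ 565.76702176 -473.48933935  106.        ]
```

Positions in mm: foot (429,-24), large (437,156), middle (627,-319), small (450,-409), knob (446,-217). I'm moving above the large plate now.

>>> step_arm([
  [0.5,-5,0],
  [0.5,-5,0],
  [0.5,-5,0],
  [0.5,-5,0],
  [0.5,-5,0],
  [2.3,-4.6,-1],
  [2.3,-4.6,-1],
  [2.3,-4.6,-1],
  [2.3,-4.6,-1],
  [2.3,-4.6,-1],
  [0,0,0],
], jaw=[1,1,1,1,1,1,1,1,1,1,1], twist=[0.0436,0.0436,0.0436,0.0436,0.0436,0.0436,0.0436,0.0436,0.0436,0.0436,0], squeeze=25)

```text
time: 1.48
eef_pos: [436.0, 152.2, 163.2]
tool_rot: [-0.001, 0.002, 1.0, -0.0]
wrist_force: [-0.8, 0.6, 0.4]
grip_width: 91.1
grasp_force: 0.0
```

>>> step_arm([
  [0.1,0.5,-3],
  [0,0,-4],
  [0,0,-3],
  [0,0,-2.2],
  [0,0,-1],
  [0,0,0],
], jaw=[1,1,1,1,1,1], twist=[0,0,0,0,0,0])

```text
time: 2.22
eef_pos: [436.2, 159.9, 31.8]
tool_rot: [-0.0, -0.0, 1.0, -0.0]
wrist_force: [0.3, -0.5, 0.1]
grip_width: 91.4
grasp_force: 0.0
```

```bash
python3 - <<'E'
from h import *
t=save('top','t1.png');s=save('side','s1.png')
a=cv2.resize(t[185:265,160:290],None,fx=3,fy=3,interpolation=2);b=cv2.resize(s[180:285,140:280],None,fx=2.8,fy=2.8,interpolation=2)
c=np.zeros((294,800,3),np.uint8);c[:a.shape[0],:390]=a;c[:b.shape[0],400:792]=b
cv2.imwrite('pics/c1.png',c[:,:,::-1]);print(read_state()['eef_pos'])
E
```

```text
[436.89102643 159.9429653   32.64133129]
```

View pics/c1.png

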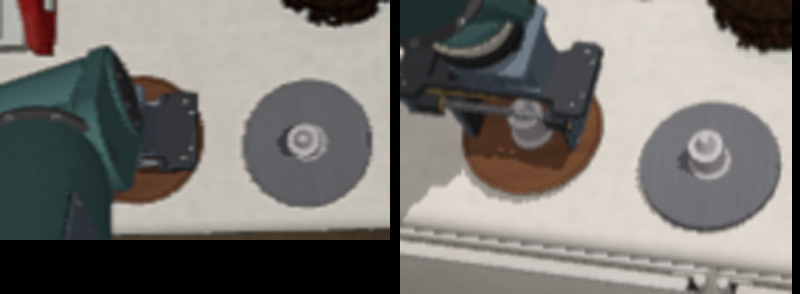

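The side crop shows the fingers straddling the large plate's stem at crop (528,120). The foot's stem is clear at crop (708,145). Closing now.

>>> step_arm([
  [0,0,0],
  [0,0,0],
  [0,0,0],
  [0,0,0],
  [0,0,0],
  [0,0,0],
  [0,0,0],
  [0,0,0],
], jaw=[-1,-1,-1,-1,-1,-1,-1,-1], twist=[0,0,0,0,0,0,0,0], squeeze=25)

```text
time: 3.32
eef_pos: [436.4, 159.6, 31.9]
tool_rot: [-0.0, -0.0, 1.0, -0.0]
wrist_force: [-0.6, -0.9, 0.5]
grip_width: 33.5
grasp_force: 25.0
```

>>> step_arm([
  [0,0,2],
  [0,0,4],
  [0,0,4],
  [0,-2,0],
  [-0.2,-4,0],
  [-0.3,-4,0],
  [-0.2,-4,0],
  [0,-3,0],
  [0,-1.2,0],
  [0,0,0],
  [0,0,0],
], jaw=[-1,-1,-1,-1,-1,-1,-1,-1,-1,-1,-1], twist=[0,0,0,0,0,0,0,0,0,0,0])

```text
time: 4.7
eef_pos: [429.5, -21.7, 131.8]
tool_rot: [-0.0, -0.0, 1.0, 0.0]
wrist_force: [1.0, -0.2, -2.7]
grip_width: 33.6
grasp_force: 25.0
```

```bash
python3 - <<'E'
from h import *
t=save('top','t2.png');s=save('side','s2.png')
a=cv2.resize(t[185:265,200:330],None,fx=3,fy=3,interpolation=2);b=cv2.resize(s[150:285,190:330],None,fx=2.8,fy=2.8,interpolation=2)
c=np.zeros((378,800,3),np.uint8);c[:a.shape[0],:390]=a;c[:b.shape[0],400:792]=b
cv2.imwrite('pics/c2.png',c[:,:,::-1]);e=read_state();print(e['eef_pos'],e['wrist_force'],e['grip_width'])
E
```

```text
[429.48142572 -21.66490864 131.85668787] [ 0.35658069  0.12625355 -2.66659311] 33.632486354054734
```

View pics/c2.png

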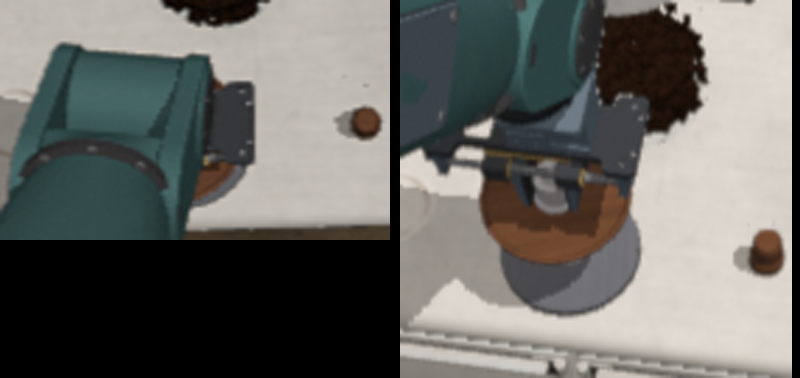

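The plate is held level above the foot (crop 555,215). I'll lower it and watch the force.

>>> step_arm([
  [0,0,-2],
  [0,0,-1],
  [0,0,-0.5],
  [0,0,-0.4],
  [0,0,-0.3],
  [0,0,0],
], jaw=[-1,-1,-1,-1,-1,-1], twist=[0,0,0,0,0,0])

```text
time: 5.55
eef_pos: [429.5, -22.4, 89.9]
tool_rot: [-0.0, -0.0, 1.0, -0.0]
wrist_force: [0.2, -0.0, -2.8]
grip_width: 33.2
grasp_force: 25.0
```

>>> step_arm([
  [0,0,-0.3],
  [0,0,-0.2],
  [0,0,-0.1],
  [0,0,0],
], jaw=[-1,-1,-1,-1], twist=[0,0,0,0])

```text
time: 6.05
eef_pos: [429.5, -22.4, 83.9]
tool_rot: [0.0, -0.0, 1.0, -0.0]
wrist_force: [0.1, 0.1, -2.8]
grip_width: 33.4
grasp_force: 25.0
```

>>> step_arm([
  [0,0,-0.1],
  [0,0,-0.05],
  [0,0,0],
], jaw=[-1,-1,-1], twist=[0,0,0])

```text
time: 6.42
eef_pos: [430.1, -22.5, 83.5]
tool_rot: [0.0, -0.0, 1.0, -0.0]
wrist_force: [-8.7, -0.1, 27.0]
grip_width: 33.5
grasp_force: 25.0
```

Seated contact (27 N). Releasing and backing off.

>>> step_arm([
  [0,0,0.1],
  [0,0,0],
  [0,0,0],
  [0,0,0],
  [0,0,0],
  [0,0,0],
  [0,0,2],
  [0,0,4],
  [0,-5,5],
  [1,-6,2],
  [1,-6,0],
  [0,0,0],
], jaw=[-1,1,1,1,1,1,1,1,1,1,1,1], twist=[0,0,0,0,0,0,0,0,0,0,0,0])

```text
time: 7.92
eef_pos: [449.8, -188.3, 207.6]
tool_rot: [0.001, 0.002, 1.0, -0.0]
wrist_force: [-0.0, 0.1, -0.7]
grip_width: 91.4
grasp_force: 0.0
```

```bash
python3 - <<'E'
from h import *
save('top','t3.png');s=save('side','s3.png')
for n in('top','side'):
    im=cv2.imread('pics/%s3.png'%n[0]); u,v=px(n,[430,-22,77])[0]; print(n,u,v)
    try:
        c,e=blob(im,'wood',int(u),int(v),29); print(c,e[1],at(n,*c,77))
    except Exception as x: print(x)
cv2.imwrite('pics/c3.png',cv2.resize(s[130:290,150:420],None,fx=2.9,fy=2.9,interpolation=2)[:,:,::-1]);print(read_state()['eef_pos'])
E
```

```text
top 259.98455011612583 231.0956441294851
(253.56694149980368, 227.30192383195916) (28.694841384887695, 44.73362731933594) [442.34035888  -2.00708387  77.        ]
side 247.1096399665799 227.95537818639266
(247.7377078814172, 228.51898047722344) (45.817710876464844, 51.95927429199219) [428.58646701 -23.99227487  77.        ]
[ 448.82011864 -185.22820065  206.78836799]
```

View pics/c3.png

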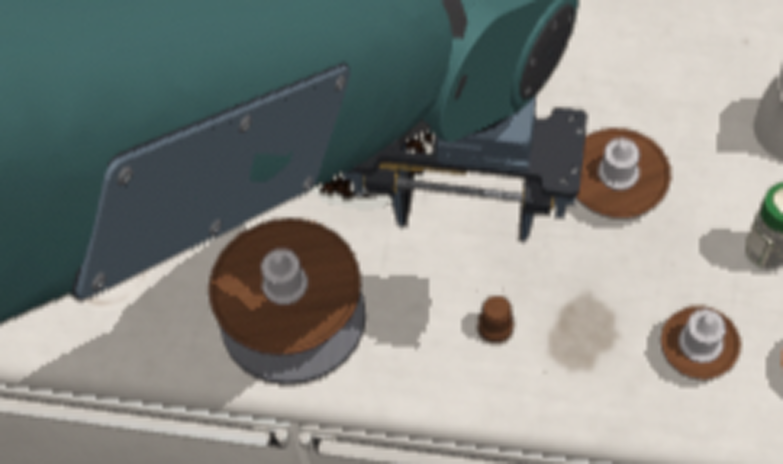

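The large plate sits level on the foot (crop 285,285). Next is the middle plate.

>>> step_arm([
  [0,-5,0],
  [2,-5,0],
  [4,-3,0],
  [5,0,0],
  [4.8,0,-1],
  [2,0,-4],
  [0,0,-5],
  [0,0,-4],
  [0,0,-2.5],
  [0,0,-1],
  [0,0,0],
  [0,0,0],
], jaw=[1,1,1,1,1,1,1,1,1,1,1,1], twist=[0,0,0,0,0,0,0,0,0,0,0,0])

```text
time: 9.52
eef_pos: [628.1, -315.6, 33.7]
tool_rot: [0.001, -0.0, 1.0, -0.0]
wrist_force: [1.3, 0.2, 1.0]
grip_width: 91.4
grasp_force: 0.0
```

>>> step_arm([
  [0,-0.2,-0.2],
  [0,0,0],
  [0,0,0],
  [0,0,0],
  [0,0,0],
  [0,0,0],
  [0,0,0],
  [0,0,0],
  [0,0,0],
], jaw=[-1,-1,-1,-1,-1,-1,-1,-1,-1], twist=[0,0,0,0,0,0,0,0,0])

```text
time: 10.65
eef_pos: [627.3, -317.2, 30.1]
tool_rot: [0.0, -0.0, 1.0, -0.0]
wrist_force: [-0.2, -0.2, -0.7]
grip_width: 33.3
grasp_force: 25.0
```

>>> step_arm([
  [0,0,2],
  [0,0,4],
  [-2,0,5],
  [-4,1,4],
  [-5,2,0],
  [-5,2,0],
  [-3.75,4,0],
  [0,5,0],
  [0,5,0],
  [0,5,0],
  [0,4,0],
  [0,1.5,0],
], jaw=[-1,-1,-1,-1,-1,-1,-1,-1,-1,-1,-1,-1], twist=[0,0,0,0,0,0,0,0,0,0,0,0])

```text
time: 12.15
eef_pos: [429.7, -20.6, 181.1]
tool_rot: [0.001, -0.001, 1.0, -0.0]
wrist_force: [-0.2, -0.8, -1.3]
grip_width: 33.3
grasp_force: 25.0
```

>>> step_arm([
  [0,0,0],
  [0,0,0],
], jaw=[-1,-1], twist=[0,0])

```text
time: 12.4
eef_pos: [429.9, -22.9, 180.5]
tool_rot: [0.0, 0.0, 1.0, -0.0]
wrist_force: [0.6, -0.8, -1.3]
grip_width: 33.5
grasp_force: 25.0
```

>>> step_arm([
  [0,0,-1.5],
  [0,0,-0.8],
  [0,0,-0.4],
  [0,0,-0.3],
  [0,0,-0.3],
  [0,0,0],
], jaw=[-1,-1,-1,-1,-1,-1], twist=[0,0,0,0,0,0])

```text
time: 13.15
eef_pos: [429.7, -22.1, 147.0]
tool_rot: [-0.0, -0.0, 1.0, 0.0]
wrist_force: [-0.7, 0.3, -1.4]
grip_width: 33.2
grasp_force: 25.0
```

>>> step_arm([
  [0,0,-0.25],
  [0,0,-0.15],
  [0,0,0],
], jaw=[-1,-1,-1], twist=[0,0,0])

```text
time: 13.52
eef_pos: [429.7, -22.2, 143.1]
tool_rot: [-0.0, -0.0, 1.0, -0.0]
wrist_force: [0.3, -0.4, -1.7]
grip_width: 33.5
grasp_force: 25.0
```

>>> step_arm([
  [0,0,-0.12],
  [0,0,0],
], jaw=[-1,-1], twist=[0,0])

```text
time: 13.78
eef_pos: [430.0, -22.2, 142.1]
tool_rot: [0.0, -0.0, 1.0, 0.0]
wrist_force: [-0.4, -0.3, 2.1]
grip_width: 33.8
grasp_force: 25.0
```

>>> step_arm([
  [0,0,-0.05],
  [0,0,0],
  [0,0,0],
  [0,0,0],
  [0,0,0],
  [0,0,0],
  [0,0,0],
  [0,0,2],
  [0,0,4],
  [0,-2,4],
  [0,-5,0],
  [0,-6,0],
], jaw=[-1,-1,1,1,1,1,1,1,1,1,1,1], twist=[0,0,0,0,0,0,0,0,0,0,0,0])

```text
time: 15.28
eef_pos: [430.0, -153.3, 242.3]
tool_rot: [0.001, -0.001, 1.0, -0.0]
wrist_force: [1.2, 0.0, 0.6]
grip_width: 91.5
grasp_force: 0.0
```

>>> step_arm([
  [0.5,-6,0],
  [0.5,-6,0],
  [0.5,-6,0],
  [0.5,-5,0],
  [0,-2.65,0],
  [0,0,-2],
  [0,0,0],
], jaw=[1,1,1,1,1,1,1], twist=[0,0,0,0,0,0,0])

```text
time: 16.15
eef_pos: [448.8, -406.8, 219.3]
tool_rot: [-0.001, -0.0, 1.0, 0.001]
wrist_force: [-0.3, 0.8, 0.8]
grip_width: 91.3
grasp_force: 0.0
```

```bash
python3 - <<'E'
from h import *
save('top','t4.png');s=save('side','s4.png')
im=cv2.imread('pics/s4.png')
for p,r in(([430,-22,137],24),([450,-410,25],20)):
    u,v=px('side',p)[0]; c,e=blob(im,'wood',int(u),int(v),r); print(c,e[1],at('side',*c,p[2]))
cv2.imwrite('pics/c4.png',cv2.resize(s[130:290,180:450],None,fx=2.9,fy=2.9,interpolation=2)[:,:,::-1]);print(read_state()['eef_pos'])
E
```

```text
(246.64842265298364, 229.8430254656024) (25.332361221313477, 71.32756805419922) [395.5407966  -35.52434324 137.        ]
(390.9557858376511, 248.10742659758202) (23.667936325073242, 26.972728729248047) [ 448.41167902 -409.85457332   25.        ]
[ 449.66836373 -407.33771223  221.16117547]
```

View pics/c4.png

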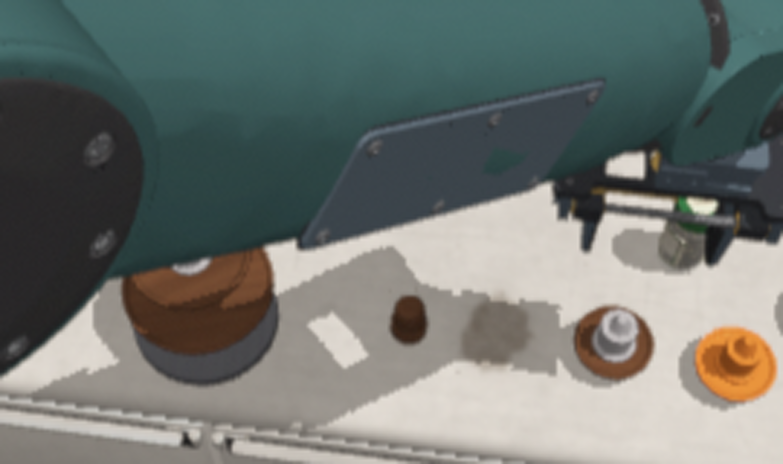

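The middle plate is seated level (crop 200,280; partly hidden by the arm). The gripper is over the dark-wood small plate at crop (613,343), with the orange look-alike to its right at (735,363).

>>> step_arm([
  [0,-0.1,-5],
  [0,0,-5],
  [0,0,-4],
  [0,0,-3],
  [0,0,-1],
  [0,0,-0.9],
  [0,0,0],
], jaw=[1,1,1,1,1,1,1], twist=[0,0,0,0,0,0,0])

```text
time: 17.12
eef_pos: [450.1, -409.7, 33.0]
tool_rot: [0.0, -0.0, 1.0, -0.0]
wrist_force: [1.2, 0.3, 0.0]
grip_width: 90.9
grasp_force: 0.0
```

>>> step_arm([
  [0,0,0],
  [0,0,0],
  [0,0,0],
  [0,0,0],
  [0,0,0],
  [0,0,0],
  [0,0,0],
  [0,0,0],
  [0,0,0],
], jaw=[-1,-1,-1,-1,-1,-1,-1,-1,-1], twist=[0,0,0,0,0,0,0,0,0])

```text
time: 18.25
eef_pos: [449.8, -409.6, 32.4]
tool_rot: [-0.0, -0.0, 1.0, -0.0]
wrist_force: [-1.0, -0.9, -1.3]
grip_width: 33.5
grasp_force: 25.0
```

>>> step_arm([
  [0,0,2],
  [0,0,4],
  [0,0,5],
  [0,0,5],
  [0,2,4],
  [0,4,1.2],
  [-0.5,5,0],
  [-0.5,5,0],
  [-0.5,5,0],
  [-0.5,5,0],
  [0,5,0],
  [0,0,0],
], jaw=[-1,-1,-1,-1,-1,-1,-1,-1,-1,-1,-1,-1], twist=[0,0,0,0,0,0,0,0,0,0,0,0])

```text
time: 19.75
eef_pos: [429.4, -97.3, 245.5]
tool_rot: [0.001, -0.002, 1.0, -0.0]
wrist_force: [-0.8, -0.3, -2.1]
grip_width: 33.3
grasp_force: 25.0
```

>>> step_arm([
  [0,4,0],
  [0,3,0],
  [0,0.7,0],
  [0,0,0],
], jaw=[-1,-1,-1,-1], twist=[0,0,0,0])

```text
time: 20.25
eef_pos: [429.9, -23.0, 244.9]
tool_rot: [0.0, -0.0, 1.0, -0.0]
wrist_force: [-0.5, -0.1, -2.4]
grip_width: 33.6
grasp_force: 25.0
```

>>> step_arm([
  [0,0.05,-1.5],
  [0,0,-1],
  [0,0,-0.5],
  [0,0,-0.4],
  [0,0,-0.3],
  [0,0,0],
], jaw=[-1,-1,-1,-1,-1,-1], twist=[0,0,0,0,0,0])

```text
time: 21.0
eef_pos: [429.8, -22.2, 207.4]
tool_rot: [-0.0, -0.0, 1.0, 0.0]
wrist_force: [-0.5, -0.2, -0.8]
grip_width: 33.6
grasp_force: 25.0
```

>>> step_arm([
  [0,0,-0.2],
  [0,0,-0.1],
  [0,0,0],
], jaw=[-1,-1,-1], twist=[0,0,0])

```text
time: 21.38
eef_pos: [429.8, -22.2, 204.5]
tool_rot: [0.0, -0.0, 1.0, 0.0]
wrist_force: [0.5, -0.2, -1.6]
grip_width: 33.4
grasp_force: 25.0
```

>>> step_arm([
  [0,0,-0.1],
  [0,0,0],
], jaw=[-1,-1], twist=[0,0])

```text
time: 21.62
eef_pos: [430.5, -22.2, 204.3]
tool_rot: [0.001, -0.0, 1.0, -0.0]
wrist_force: [-1.9, 0.9, 8.6]
grip_width: 33.8
grasp_force: 25.0
```

>>> step_arm([
  [0,0,0],
  [0,0,0],
  [0,0,0],
  [0,0,0],
  [0,0,0],
  [0,0,0],
  [0,0,2],
  [0,0,4],
  [0,-3,4],
  [0.5,-5,0],
  [0.7,-6,0],
  [0.5,-5.3,0],
], jaw=[-1,1,1,1,1,1,1,1,1,1,1,1], twist=[0,0,0,0,0,0,0,0,0,0,0,0])

```text
time: 23.12
eef_pos: [446.7, -217.2, 303.7]
tool_rot: [0.0, 0.0, 1.0, -0.0]
wrist_force: [1.4, 0.4, -0.2]
grip_width: 91.2
grasp_force: 0.0
```

```bash
python3 - <<'E'
from h import *
t=save('top','t5.png');s=save('side','s5.png')
a=cv2.resize(t[185:265,220:350],None,fx=3,fy=3,interpolation=2);b=cv2.resize(s[120:290,190:330],None,fx=2.8,fy=2.8,interpolation=2)
c=np.zeros((476,800,3),np.uint8);c[:a.shape[0],:390]=a;c[:b.shape[0],400:792]=b
cv2.imwrite('pics/c5.png',c[:,:,::-1]);print(read_state()['eef_pos'])
E
```

```text
[ 446.94587263 -218.95314486  303.46495221]
```

View pics/c5.png

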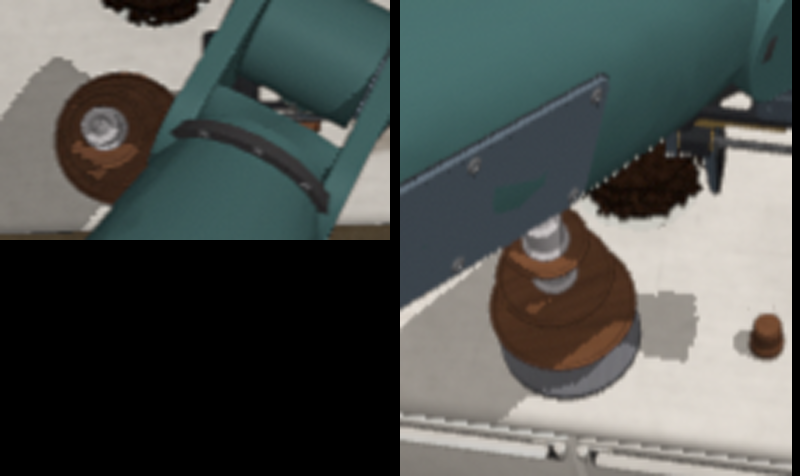

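The three tiers stand concentric and upright (side crop 555,290), and the knob is at (766,335). Descending to the knob.

>>> step_arm([
  [0,0.2,-5],
  [0,0,-5],
  [0,0,-5],
  [0,0,-4],
  [0,0,-4],
  [0,0,-3],
  [0,0,-1.5],
  [0,0,-1],
  [0,0,-0.5],
  [0,0,0],
], jaw=[1,1,1,1,1,1,1,1,1,1], twist=[0,0,0,0,0,0,0,0,0,0])

```text
time: 24.48
eef_pos: [447.0, -213.3, 13.8]
tool_rot: [0.0, -0.0, 1.0, -0.0]
wrist_force: [0.6, -0.5, 0.7]
grip_width: 91.0
grasp_force: 0.0
```

>>> step_arm([
  [0,0,0],
  [0,0,0],
  [0,0,0],
  [0,0,0],
  [0,0,0],
  [0,0,0],
  [0,0,0],
  [0,0,0],
  [0,0,0],
], jaw=[-1,-1,-1,-1,-1,-1,-1,-1,-1], twist=[0,0,0,0,0,0,0,0,0], squeeze=20)

```text
time: 25.6
eef_pos: [446.8, -213.2, 13.5]
tool_rot: [0.0, -0.0, 1.0, -0.0]
wrist_force: [0.5, 0.0, 0.1]
grip_width: 35.1
grasp_force: 20.0
```

The 35 mm width shows the fingertips catching the knob's 36 mm base, so I'll re-grip 7 mm higher, on the 30 mm part.

>>> step_arm([
  [0,0,0],
  [0,0,0],
  [0,0,0.7],
  [0,0,0],
  [0,0,0],
  [0,0,0],
  [0,0,0],
  [0,0,0],
  [0,0,0],
  [0,0,0],
], jaw=[0.2,0.2,0.2,0.2,-1,-1,-1,-1,-1,-1], twist=[0,0,0,0,0,0,0,0,0,0])

```text
time: 26.85
eef_pos: [446.8, -213.2, 20.4]
tool_rot: [-0.0, -0.0, 1.0, -0.0]
wrist_force: [-0.0, 0.4, 0.1]
grip_width: 30.0
grasp_force: 18.1
```

>>> step_arm([
  [0,0,2],
  [0,0,4],
  [0,0,5],
  [0,0,5],
  [0,0,5],
  [0,0,4],
  [0,2,2],
  [-0.5,5,0],
  [-0.7,5,0],
  [-0.5,4,0],
  [0,2,0],
  [0,1.1,0],
], jaw=[-1,-1,-1,-1,-1,-1,-1,-1,-1,-1,-1,-1], twist=[0,0,0,0,0,0,0,0,0,0,0,0])

```text
time: 28.35
eef_pos: [429.6, -21.3, 290.5]
tool_rot: [0.0, -0.001, 1.0, -0.0]
wrist_force: [-0.7, -0.2, -1.4]
grip_width: 30.3
grasp_force: 18.1
```

>>> step_arm([
  [0,0,0],
  [0,0,0],
], jaw=[-1,-1], twist=[0,0])

```text
time: 28.6
eef_pos: [429.8, -22.7, 290.4]
tool_rot: [-0.0, 0.0, 1.0, -0.0]
wrist_force: [0.8, 1.1, -0.3]
grip_width: 30.5
grasp_force: 18.1
```

>>> step_arm([
  [0,0,-1.5],
  [0,0,-0.8],
  [0,0,-0.5],
  [0,0,-0.4],
  [0,0,-0.3],
  [0,0,0],
], jaw=[-1,-1,-1,-1,-1,-1], twist=[0,0,0,0,0,0])

```text
time: 29.35
eef_pos: [429.7, -22.1, 255.4]
tool_rot: [-0.0, -0.0, 1.0, 0.0]
wrist_force: [0.0, -0.6, -1.2]
grip_width: 29.9
grasp_force: 18.1
```

>>> step_arm([
  [0,0,-0.2],
  [0,0,-0.1],
  [0,0,0],
], jaw=[-1,-1,-1], twist=[0,0,0])

```text
time: 29.72
eef_pos: [429.7, -22.2, 252.4]
tool_rot: [-0.0, -0.0, 1.0, -0.0]
wrist_force: [0.1, -0.1, -1.3]
grip_width: 29.6
grasp_force: 18.0
```

>>> step_arm([
  [0,0,-0.1],
  [0,0,0],
], jaw=[-1,-1], twist=[0,0])

```text
time: 29.98
eef_pos: [430.3, -22.2, 252.0]
tool_rot: [0.001, -0.0, 1.0, -0.0]
wrist_force: [-0.3, -0.1, 5.1]
grip_width: 29.9
grasp_force: 19.2
```

Contact at the seated height. Releasing and retreating.

>>> step_arm([
  [0,0,0],
  [0,0,0],
  [0,0,0],
  [0,0,0],
  [0,0,0],
  [0,0,0],
  [0,0,2],
  [0,0,4],
  [0,0,4],
  [0,-5,0],
  [0.5,-6,0],
  [0.5,-6,0],
], jaw=[-1,1,1,1,1,1,1,1,1,1,1,1], twist=[0,0,0,0,0,0,0,0,0,0,0,0])

```text
time: 31.48
eef_pos: [439.7, -194.0, 351.8]
tool_rot: [0.0, -0.0, 1.0, -0.0]
wrist_force: [1.5, -0.4, 0.0]
grip_width: 91.2
grasp_force: 0.0
```

>>> step_arm([
  [0.5,-6,0],
  [0.5,-6,0],
  [0.5,-4,0],
  [0,0,0],
  [0,0,0],
], jaw=[1,1,1,1,1], twist=[0,0,0,0,0])

```text
time: 32.1
eef_pos: [454.6, -351.6, 351.2]
tool_rot: [-0.0, -0.0, 1.0, 0.0]
wrist_force: [0.0, -0.1, 0.2]
grip_width: 91.4
grasp_force: 0.0
```

```bash
python3 - <<'E'
from h import *
t=save('top','t6.png');s=save('side','s6.png')
a=cv2.resize(t[185:265,220:350],None,fx=3,fy=3,interpolation=2);b=cv2.resize(s[120:290,190:330],None,fx=2.8,fy=2.8,interpolation=2)
c=np.zeros((476,800,3),np.uint8);c[:a.shape[0],:390]=a;c[:b.shape[0],400:792]=b
cv2.imwrite('pics/c6.png',c[:,:,::-1])
for n,o in(('top',(220,185,3,0)),('side',(190,120,2.8,400))):
    p=px(n,[[429.8,-22.3,52],[429.8,-22.3,284]]); print(n,[(round((q[0]-o[0])*o[2]+o[3]),round((q[1]-o[1])*o[2])) for q in p])
E
```

```text
top [(123, 140), (91, 119)]
side [(563, 314), (529, 185)]
```

View pics/c6.png

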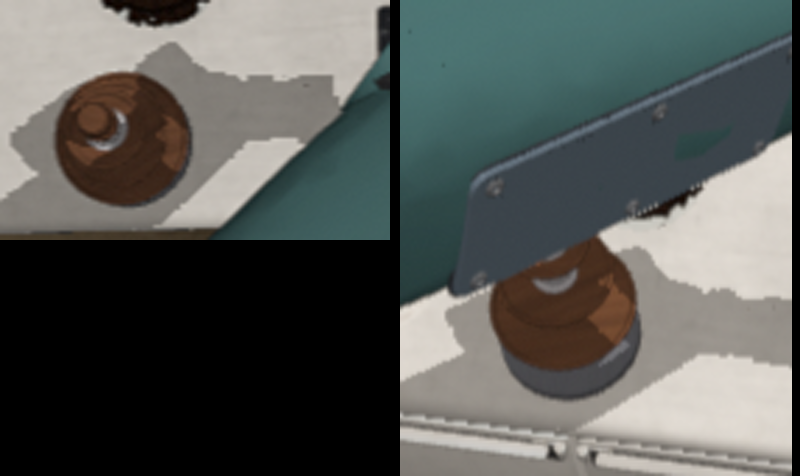

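The stand is assembled: in the top view the knob at (96,118) is on the stack's axis, and the arm is clear of it. Handing in.

```bash
python3 -c "
from h import *
print(sign_off())"
```

```text
the job is handed in; nothing more can be done
None
```

The praline stand is assembled on its foot in order (largest, middle, smallest plate, knob) and handed in at about 32 s. Each piece met contact at its expected seated height, the bystanders and orange look-alikes were not touched, and sign-off returned no verdict.

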